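Contact-test a drive module in the hand test jig

TASK

Contact-test the module that lies in the test jig's sliding nest: push the nest all the way in under the plunger, then press the plunger by its cap through the soft first stop and on down to the firm second stop, hold it there for about a second without ever pushing on it with more than 20 N, and let it come fully up again. The nest stays home with the module lying in it; leave everything else on the bench as it is.

Things in the scene. Friction and masses are not known exactly. Their poses are not given: they have to be found in the camera images.
- jig: Hand test jig, fixed: aluminium base 140 x 370 x 12 mm, two dark rails, a round steel column (28 mm, 175 mm tall) at y = -85 mm with a grey head block clamped on it. Origin: on the plunger's vertical axis at bench level. x: across the rails; y: along them, to the end where the nest comes out (base from y = -120 to +250 mm); z: up. Head: 56 mm across, y = -105 to +30 mm, top at 125 to 149 mm.
- press_axis (a point): Point of the jig on the plunger's axis, 195 mm above the bench: the lowest height that the top of the plunger's black rubber cap (flat disc 40 mm across, 15 mm thick, yielding 1 mm per 5 N) can have when up. The head with the plunger is clamped 0 to 24 mm higher than that; its height differs each time and is not measured: find the cap by feel.
- plunger (a joint): Plunger's downward travel, m: 0 up, 0.040 at the second stop. Force on the cap: 2 to 4 N of return spring; after 8 to 32 mm its foot meets the module (soft first stop): about 4 N more at once, then 0.16 N per mm; at 40 mm the rigid second stop, reached at 9 to 12 N; from there only the rubber cap yields, 5 N per mm. 14 to 16 N holds it surely there; over 20 N does damage. It comes up by itself.
- nest (a joint): How far the sliding nest is pushed in, m: 0 fully out (the start), 0.09 home against its end stop, with the module under the plunger. It slides towards the jig's -y with 2 N of friction (more when moved fast) and stays where it is left. Without the nest home the plunger has no first stop.
- post (a point): Centre of the top of the nest's upright black post, 30 mm (along the jig's x) x 18 mm (along y) x 55 mm tall, its top 77 mm above the bench and its foot at 22 mm on the flat nest plate. It stands at jig y = +210 mm when out and +120 mm when home. The nest is pushed by its outer (+y) face.
- nest_floor (a point): Centre of the floor of the nest's white pocket (48 x 64 mm inside, walls 16 mm high), 22.5 mm above the bench.
- module_center (a point): Centre of the module under test, half-way up: black housing 44 x 60 x 26 mm with a flat aluminium top pad and a grey terminal strip at either end; about 120 g, loose in the nest's pocket.
- spare_center (a point): Centre of a second, like module lying on the bench by the jig (bystander).
- screwdriver: A screwdriver lying on the bench near the jig (bystander).
- board: Small circuit board 60 x 75 mm with connectors, lying by the jig (bystander), origin under its centre.
- motor: Servo motor, a 60 mm square, 130 mm long aluminium and black block with a shaft, lying on the bench to the left (bystander), origin under its middle.
- mouse: Computer mouse on its black pad to the right (bystander), origin under its centre.
Mind the look-alikes: they are no part of the job. What is shaped like the part that bears module_center but blue or pink is not meant.

How it is judged:
On the way, in this order (a step that is already met when the one before it is completed fails the run):
1. the nest is pushed home under the plunger (within 4 mm of its end stop) with the plunger up (value of joint nest above 0.086 m and value of joint plunger below 0.003 m), for 0.2 s.
2. the plunger is held on its second stop (within 0.8 mm) for at least half a second, nest home (value of joint nest above 0.086 m and value of joint plunger above 0.0392 m), for 0.5 s.
3. the plunger is let up again (within 2 mm) (value of joint plunger below 0.002 m), for 0.2 s.
At the end, for the whole second after the job is handed in: The nest is home (within 4 mm of its end stop), the plunger is fully up (within 2 mm), and the module lies at rest, flat in the nest's pocket (its centre within 8 mm of the pocket's centre) (value of joint nest above 0.086 m and value of joint plunger below 0.002 m and horizontal distance between module_center and nest_floor below 0.008 m and z of module_center in the frame of nest_floor below 0.018 m and angle between module_center's own z axis and vertical below 0.1 rad and linear speed of module below 0.02 m/s); the robot touches nothing.
It fails at once if the plunger is pushed with more than 20 N (contact force between plunger and the arm above 20 N or contact force between plunger and the fingers above 20 N).
It fails at once if the plunger is pressed (more than 5 mm) while the nest is not home (value of joint plunger above 0.005 m and value of joint nest below 0.084 m).
It fails at once if another thing on the bench is moved by more than 30 mm (distance of any of spare_center, screwdriver, board, motor, mouse from where it was at the start of the episode above 0.03 m).
It also fails if it takes over 64 s, if anything falls off the work surface, if the arm or the gripper's body presses on something with over 40 N, if the wrist force passes 120 N, or if a joint passes its speed limit or range.

ROBOT

A 7-joint arm with a two-finger parallel gripper is mounted at the origin on the work surface. World frame = base frame: x ahead of the robot, y to its left, z up, the work surface at z = 0. Lengths are in m, angles in rad, forces in N, time in s.
With the tool pointing down it reaches from about 0.425 to 0.875 m from the base axis. Payload 4.7 kg.
Tool frame: the origin (TCP) lies midway between the tips of the shut fingers; the grasp point (between the pads) lies 19 mm behind it (grip_depth is the z of the grasp point in the tool frame, in m); z points along the fingers, y is the direction in which the jaws open and shut (so a half turn about z gives the same grasp; the last joint's range is limited). The gripper opens to 87 mm and grips with 3 to 60 N. Pads are 19 mm wide; open, the fingers measure 117 mm over their backs; the gripper's body (75 mm by 190 mm) begins 51 mm behind the grasp point.
Start: joints at [-1.245, 0.321, -0.07, 1.45, 0.023, 1.371, -0.057], TCP at [0.199, 0.619, 0.223] pointing down, gripper open.
Joint ranges: [-2.86, 2.86], [-0.3, 2.09], [-1.38, 1.24], [0.06, 2.45], [-1.56, 4.7], [0.09, 2.05], [-2.69, 2.69]. Speed limits (rad/s): [2.57, 2.57, 3.14, 3.14, 3.14, 3.14, 3.14].

INTERFACE

Orientations are given as a unit quaternion [w, x, y, z].
In Python, from rig import move_to, servo_line, move_joints, set_gripper, pause, ik, camera, MotionError, close_job, get_time, get_joints, get_dq, get_tau, get_position, get_eef_rot, get_contact_force, get_moment, get_grip_width, grip_depth gives the robot as it stands. The module is installed in compiled form; this text tells all that it offers. Calls block until the motion is done:
- move_to(position, orientation): joint-space move of the TCP to a pose.
- servo_line(position, attitude=None, max_speed=0.15, contact_N=None): straight line of the TCP; attitude=None keeps the orientation; max_speed is the mean speed in m/s. With contact_N (N) it stops when the force on the tool has changed by that much, and returns True; else False.
- move_joints(angles): joint-space move.
- set_gripper(opening): finger opening in m; the grip force is fixed at half the most; returns when the fingers have stopped.
- pause(seconds).
- ik(position, orientation): joint angles nearest the present ones, or None.
- camera(name): name is "scene" or "top" or "wrist"; returns a dict with "image" (420x560x3 uint8, red, green, blue), "depth" (420x560 float32, m along the optical axis (not along the pixel's ray), 0 where there is no reading), "fx", "fy", "cx", "cy" (pixels), "R" (3x3) and "t" (3): a world point X has camera coordinates R X + t. Camera axes: x right, y down, z forward; pixel columns grow to the right and rows downward; lengths in m; the calibration is good to about 2 mm. A picture is of the moment at which its call begins.
A pose or a line that the arm cannot do raises MotionError and nothing moves.
- close_job(): hands the job in, once; it reports no verdict.
Readings, each from a call of its own:
- get_time(): time.
- get_joints(): joint angles.
- get_dq(): joint speeds.
- get_tau(): joint torques, N m.
- get_position(): TCP position.
- get_eef_rot(): TCP orientation.
- get_contact_force(): force on the tool from outside, world axes, zero at the start.
- get_moment(): the same for the moment, N m.
- get_grip_width(): finger opening in m.
Only numpy, scipy, OpenCV 4.12 (cv2) and the standard library are available. Lean on these libraries where they do the work, as an engineer would, in place of code of your own. Each camera call takes 0.05 s, during which the arm holds its last target. There are 200 camera calls.

## Working session

There is one attempt and no reset: what is moved stays moved. The work goes in short steps, each a Python script; the robot and the scene stay as the last script left them, time stands still between calls to the robot, and variables do not carry over. Pictures are saved under pics/ and viewed, about 8 in all and at most 12, crops included, and the job is handed in when it is done.

```bash
mkdir -p pics && cat > h.py <<'E'
import numpy as np, cv2
from rig import *
def snap(n,f):
    c=camera(n); cv2.imwrite(f'pics/{f}.png',c['image'][:,:,::-1]); np.savez(f'pics/{f}.npz',**c); return c
def ray(c,u,v,z):
    d=c['R'].T@np.array([(u-c['cx'])/c['fx'],(v-c['cy'])/c['fy'],1]); o=-c['R'].T@c['t']
    return o+d*(z-o[2])/d[2]
def pt(c,u,v):
    Z=c['depth'][int(v),int(u)]; return c['R'].T@(np.array([(u-c['cx'])/c['fx']*Z,(v-c['cy'])/c['fy']*Z,Z])-c['t'])
E
python3 - <<'E'
from h import *
for n in('scene','top'):
    c=snap(n,n+'0'); print(n,c['fx'],-c['R'].T@c['t'])
print(get_time(),get_eef_rot(),get_contact_force(),grip_depth)
E
```

```text
scene 531.075813617286 [1.63671127 0.37183871 0.86828212]
top 442.9469815799954 [ 0.40779243 -0.03903557  1.25770126]
0.1 [-8.19664629e-05  1.55235429e-01  9.87877122e-01 -8.64120453e-04] [ 0.53048451 -0.34571504  0.26297368] -0.0187
```

View pics/scene0.png

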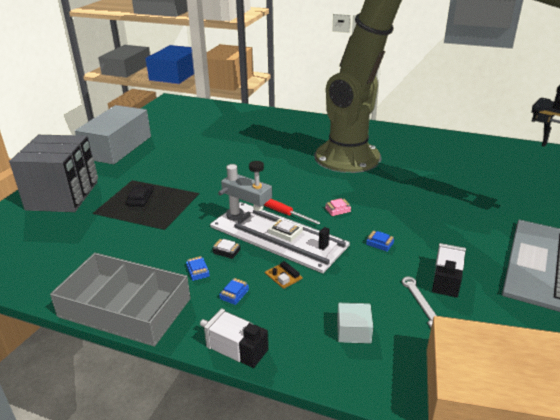

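View pics/top0.png

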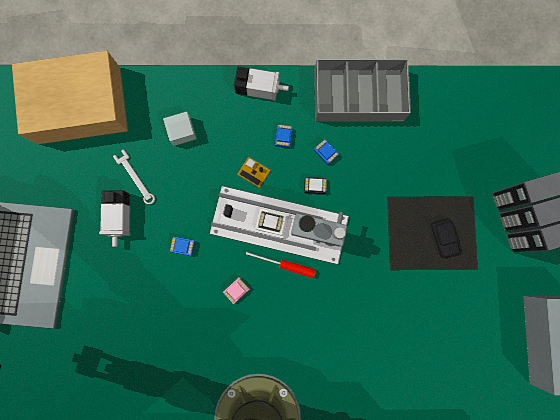

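The top view shows the jig with the post at about (230,211), the nested module at (271,221), the cap at (308,223) and the column at (340,233). The look-alikes are:
- spare module (316,185)
- blue blocks (284,135), (327,151) and (182,246)
- pink block (236,290)

The module I want is the one in the white pocket at (271,221). Next I'll measure the jig and take a close crop.

```bash
python3 - <<'E'
from h import *
c=dict(np.load('pics/top0.npz')); im=c['image']
hsv=cv2.cvtColor(im,cv2.COLOR_RGB2HSV)
m=((hsv[:,:,1]<60)&(hsv[:,:,2]>120)).astype(np.uint8); m2=np.zeros_like(m); m2[180:270,203:356]=m[180:270,203:356]
m2[:200,300:]=0
n,l,s,_=cv2.connectedComponentsWithStats(m2); print(s[:, 4])
ys,xs=np.where(m2>0)
# base corners: fit rect on points at base height by depth
pts=np.array([pt(c,u,v) for u,v in zip(xs,ys)])
k=(pts[:,2]<0.022)&(pts[:,2]>0.004)
P=np.array([ray(c,u,v,0.012)[:2] for u,v in zip(xs[k],ys[k])]).astype(np.float32)
r=cv2.minAreaRect(P); print(r, cv2.boxPoints(r))
# heights: cap
Z=np.zeros((420,560))
H=[(u,v,*pt(c,u,v)) for v in range(195,260) for u in range(215,355)]
H=np.array(H)
for lo,hi in((0.165,0.185),(0.188,0.23),(0.07,0.085),(0.118,0.155)):
    q=H[(H[:,4]>lo)&(H[:,4]<hi)]; print(lo,len(q),q.mean(0).round(4) if len(q) else 0, ((q.max(0)+q.min(0))/2).round(4) if len(q) else 0)
cv2.imwrite('pics/crop.png',cv2.resize(im[180:275,200:360,::-1],None,fx=5,fy=5,interpolation=cv2.INTER_CUBIC))
E
```

```text
[230340   1195   3417      3    164      2      2      3     74]
((0.5051434636116028, -0.05698980391025543), (0.37019675970077515, 0.17708174884319305), 76.2105484008789) [[ 0.37503543 -0.21564919]
 [ 0.54701334 -0.25785744]
 [ 0.6352515   0.10166958]
 [ 0.46327358  0.14387783]]
0.165 102 [ 3.390392e+02  2.324216e+02  4.876000e-01 -2.060000e-01  1.741000e-01] [ 3.390e+02  2.325e+02  4.875e-01 -2.060e-01  1.722e-01]
0.188 215 [ 3.065442e+02  2.232419e+02  5.076000e-01 -1.238000e-01  2.072000e-01] [ 3.065e+02  2.230e+02  5.082e-01 -1.237e-01  2.044e-01]
0.07 76 [2.267237e+02 2.097763e+02 5.575000e-01 7.950000e-02 7.650000e-02] [2.270e+02 2.095e+02 5.586e-01 7.900e-02 7.780e-02]
0.118 899 [ 3.200845e+02  2.298721e+02  4.973000e-01 -1.638000e-01  1.360000e-01] [ 3.185e+02  2.285e+02  5.014e-01 -1.602e-01  1.361e-01]
```

View pics/crop.png

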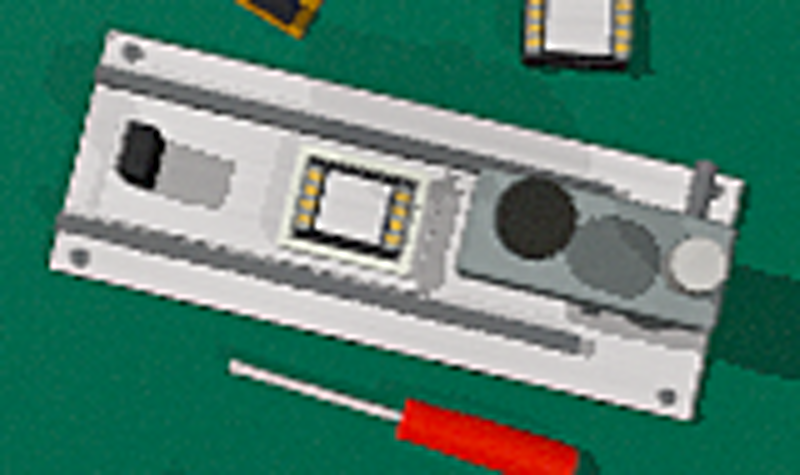

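The crop confirms it: the module with the aluminium pad and two terminal strips lies in the white pocket. Column to cap measures 85 mm and cap to post 209 mm, both matching the description. The jig axis is at (0.508, -0.124), with its y direction along (0.238, 0.971). I'll push the nest now.

```bash
cat >> h.py <<'E'
O=np.array([0.508,-0.124]); Y=np.array([0.2384,0.9712]); X=np.array([Y[1],-Y[0]])
def J(x,y,z): return np.array([*(O+x*X+y*Y),z])
def jig(p): d=np.array(p)[:2]-O; return np.round([d@X*1e3,d@Y*1e3,p[2]*1e3],1)
def quat(d):
    t=np.arctan2(d[0],d[1])/2; return np.array([0,np.sin(t),np.cos(t),0])
E
python3 - <<'E'
from h import *
best=None
for s in(1,-1):
    q=quat(s*X); js=[ik(J(0,y,z),q) for y,z in((250,.2),(250,.045),(135,.045),(0,.26),(0,.16)) for y in [y/1000]]
    print(s,[None if j is None else np.round(j,2) for j in js])
    if all(j is not None for j in js):
        m=max(abs(j[6]) for j in js)
        if best is None or m<best[0]: best=(m,q)
q=best[1]; np.save('q.npy',q)
set_gripper(0.0)
move_to(J(0,.250,.2),q)
servo_line(J(0,.250,.045),max_speed=.1); print(get_time(),jig(get_position()),get_contact_force())
f0=get_contact_force()
hit=servo_line(J(0,.215,.045),max_speed=.03,contact_N=1.2)
print(hit,jig(get_position()),get_contact_force()-f0,get_time())
snap('top','top1')
E
```

```text
1 [array([-0.69,  0.19,  0.5 ,  1.68, -0.1 ,  1.29, -0.41]), array([-0.66,  0.35,  0.48,  1.84, -0.19,  1.  , -0.34]), array([-0.63,  0.29,  0.65,  1.94, -0.21,  0.98, -0.13]), array([ 0.13,  0.03,  0.06,  1.71, -0.  ,  1.4 , -0.05]), array([-0.54,  0.1 ,  0.78,  1.87, -0.08,  1.2 ,  0.02])]
-1 [array([ 0.69,  0.4 , -1.18,  1.63,  0.38,  1.36,  2.36]), array([ 0.66,  0.64, -1.18,  1.79,  0.65,  1.16,  2.18]), array([ 0.91,  0.53, -1.17,  1.89,  0.55,  1.1 ,  2.41]), None, None]
5.5417 [  0.4 250.3  45.7] [0.35157147 0.49414766 0.48055653]
True [-2.000e-01  2.273e+02  4.460e+01] [-0.63353702 -0.32953328 -0.91182239] 6.3
```

```bash
python3 - <<'E'
from h import *
f0=get_contact_force()
hit=servo_line(J(0,.150,.045),max_speed=.04,contact_N=12)
print(hit,jig(get_position()),(get_contact_force()-f0)[:2]@Y,get_time())
hit=servo_line(J(0,.130,.045),max_speed=.02,contact_N=8)
print(hit,jig(get_position()),get_contact_force()-f0,(get_contact_force()-f0)[:2]@Y,get_time())
snap('top','top2')
cv2.imwrite('pics/crop2.png',cv2.resize(cv2.imread('pics/top2.png')[180:275,200:360],None,fx=4,fy=4,interpolation=cv2.INTER_CUBIC))
E
```

```text
False [  0.4 149.8  45.1] 1.0709317523041773 8.4583
True [1.000e-01 1.392e+02 4.490e+01] [-0.04070169  1.2478566   0.04708049] 1.202215047420771 9.1167
```

View pics/crop2.png

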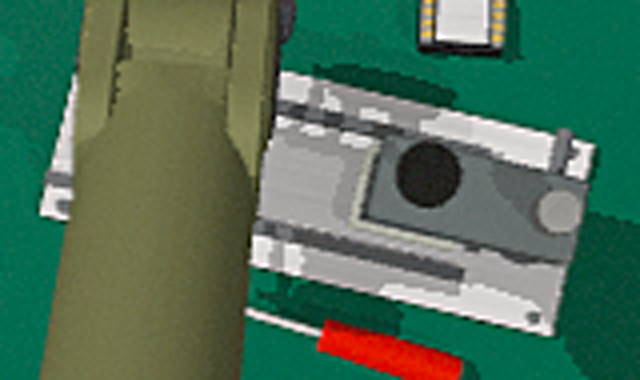

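The pocket is now mostly under the head. I'll press gently once more to confirm the end stop, then back off and measure the post.

```bash
python3 - <<'E'
from h import *
q=np.load('q.npy'); f0=get_contact_force()
for y in(.137,.135,.133):
    hit=servo_line(J(0,y,.045),max_speed=.01,contact_N=10); 
    print(hit,jig(get_position()),(get_contact_force()-f0)[:2]@Y)
    if hit: break
servo_line(J(0,.160,.045),max_speed=.1)
print((get_contact_force()-f0)[:2]@Y)
servo_line(J(0,.160,.26),max_speed=.2)
servo_line(J(0,0,.26),max_speed=.15)
pause(.3)
print(get_time(),jig(get_position()),get_contact_force(),get_eef_rot())
c=snap('scene','scene2')
cv2.imwrite('pics/crop3.png',cv2.resize(c['image'][130:290,180:380,::-1],None,fx=3.6,fy=3.6,interpolation=cv2.INTER_CUBIC))
H=np.array([pt(c,u,v) for v in range(180,280) for u in range(200,360)])
q=H[(H[:,2]>.073)&(H[:,2]<.081)]; g=np.array([jig(p) for p in q]); g=g[(abs(g[:,0])<25)&(g[:,1]>90)]; print('post top',len(g),g.mean(0),g.min(0),g.max(0))
E
```

```text
False [ -0.4 139.2  44.6] 6.976342130136897
False [ -0.4 139.2  44.7] 10.043836818292421
False [ -0.4 139.1  44.7] 13.6197543854336
0.22909399372646047
13.5333 [  0.    0.5 259.9] [ 0.21568284  0.10032678 -0.08294438] [-0.00139319  0.78623949  0.61791973  0.00085368]
post top 50 [  6.344 123.022  77.416] [-11.1 112.1  73.5] [ 21.2 130.8  80.9]
```

View pics/crop3.png

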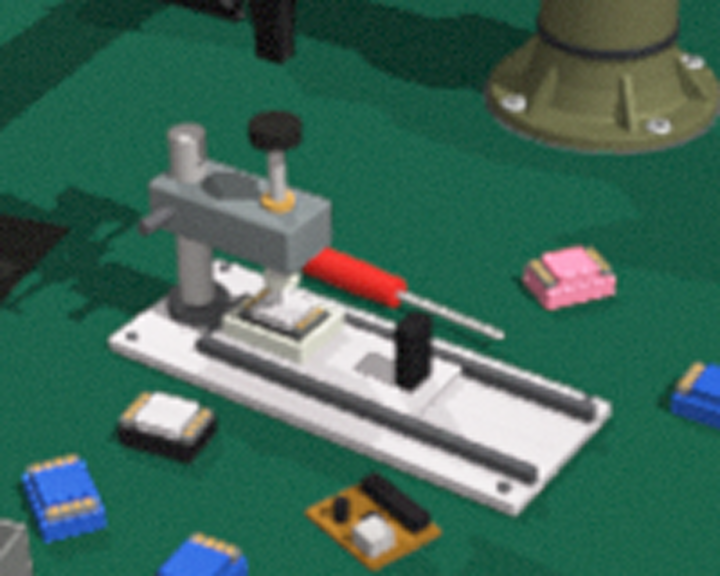

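The nest is home: it hit a rigid stop at finger position y = 139.2 mm, and the crop shows the module under the plunger foot with the post at (412,350). Next is the press, done in force-monitored steps.

```bash
python3 - <<'E'
from h import *
f0=get_contact_force()[2]
F=lambda: get_contact_force()[2]-f0
servo_line(J(0,0,.226),max_speed=.08); pause(.15); f0=get_contact_force()[2]
hit=servo_line(J(0,0,.190),max_speed=.015,contact_N=1.5)
zc=get_position()[2]; zt=zc; print('contact',hit,zc,F(),get_time())
log=[]; t0=get_time()
while get_time()-t0<28:
    f=F(); z=get_position()[2]; log.append((round((zc-z)*1e3,1),round((zc-zt)*1e3,1),round(f,1)))
    if f>=14.6 : break
    depth=(zc-z)*1e3
    if depth>46 and zc-zt>.062: break
    step=.002 if depth<33 and f<9.5 else (.001 if f<10 else .0004)
    zt-=step; servo_line(J(0,0,zt),max_speed=.02 if step>.001 else .01); 
    if f>10: pause(.05)
print(log[::1]); print(get_time())
for i in range(10): pause(.12); print(round(F(),2),end=' ')
print('depth',(zc-get_position()[2])*1e3,get_time())
E
```

```text
contact True 0.2067480550814791 2.315500135037018 15.6333
[(np.float64(0.0), np.float64(0.0), np.float64(2.3)), (np.float64(2.0), np.float64(2.0), np.float64(2.0)), (np.float64(4.1), np.float64(4.0), np.float64(1.8)), (np.float64(6.1), np.float64(6.0), np.float64(1.6)), (np.float64(8.1), np.float64(8.0), np.float64(1.5)), (np.float64(10.1), np.float64(10.0), np.float64(2.5)), (np.float64(12.1), np.float64(12.0), np.float64(2.6)), (np.float64(14.1), np.float64(14.0), np.float64(2.2)), (np.float64(16.1), np.float64(16.0), np.float64(1.5)), (np.float64(18.1), np.float64(18.0), np.float64(2.3)), (np.float64(20.0), np.float64(20.0), np.float64(2.4)), (np.float64(21.4), np.float64(22.0), np.float64(6.7)), (np.float64(23.3), np.float64(24.0), np.float64(7.5)), (np.float64(25.3), np.float64(26.0), np.float64(8.4)), (np.float64(27.2), np.float64(28.0), np.float64(8.4)), (np.float64(29.2), np.float64(30.0), np.float64(8.2)), (np.float64(31.2), np.float64(32.0), np.float64(9.3)), (np.float64(33.1), np.float64(34.0), np.float64(9.2)), (np.float64(34.0), np.float64(35.0), np.float64(9.2)), (np.float64(35.0), np.float64(36.0), np.float64(8.8)), (np.float64(36.0), np.float64(37.0), np.float64(10.1)), (np.float64(36.4), np.float64(37.4), np.float64(9.7)), (np.float64(37.4), np.float64(38.4), np.float64(9.4)), (np.float64(38.4), np.float64(39.4), np.float64(10.2)), (np.float64(38.7), np.float64(39.8), np.float64(9.2)), (np.float64(39.7), np.float64(40.8), np.float64(10.0)), (np.float64(40.1), np.float64(41.2), np.float64(9.7)), (np.float64(40.9), np.float64(42.2), np.float64(11.4)), (np.float64(41.1), np.float64(42.6), np.float64(12.5)), (np.float64(41.3), np.float64(43.0), np.float64(13.9)), (np.float64(41.5), np.float64(43.4), np.float64(14.0)), (np.float64(41.8), np.float64(43.8), np.float64(15.6))]
23.7333
15.23 14.93 15.11 15.15 15.83 14.74 15.08 15.98 15.91 15.7 depth 41.74892830559435 24.9
```

The force climbed from about 10 N to 15 N over the last 1.5 mm, which is the cap's stiffness, so the plunger is on the second stop. It held there over 1 s. I'll release it slowly and check.

```bash
python3 - <<'E'
from h import *
servo_line(J(0,0,.215),max_speed=.025)
servo_line(J(0,0,.27),max_speed=.1)
servo_line(J(0,.25,.30),max_speed=.15)
pause(.8); print(get_time(),get_contact_force())
c=snap('scene','scene3')
cv2.imwrite('pics/crop4.png',cv2.resize(c['image'][130:290,180:380,::-1],None,fx=3.6,fy=3.6,interpolation=cv2.INTER_CUBIC))
H=np.array([pt(c,u,v) for v in range(140,280) for u in range(200,360)])
g=np.array([jig(p) for p in H])
a=g[(abs(g[:,2]-77)<4)&(abs(g[:,0])<25)&(g[:,1]>90)]; print('post',len(a),a.mean(0))
for n in('scene0','scene2','scene3'):
    d=dict(np.load(f'pics/{n}.npz')); k=np.array([jig(pt(d,u,v)) for v in range(140,200) for u in range(220,290)]); k=k[(np.hypot(k[:,0],k[:,1])<18)&(k[:,2]>160)&(k[:,2]<240)]
    print(n,len(k),np.median(k[:,2]) if len(k) else 0)
E
```

```text
30.4583 [0.86263414 0.36418879 0.34760261]
post 51 [  6.25294118 122.61568627  77.10196078]
scene0 102 207.64999999999998
scene2 108 207.6
scene3 99 207.7
```

View pics/crop4.png

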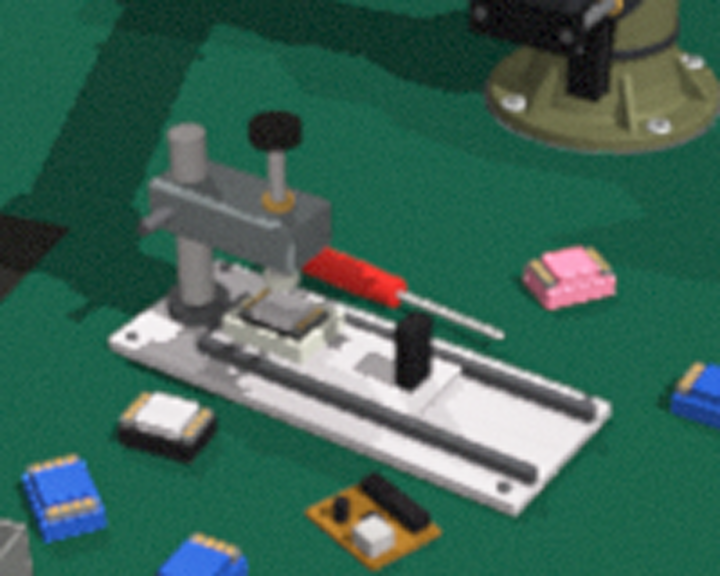

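The cap is back up at (275,130), the module lies flat in the pocket at (285,310), the post at (412,350) hasn't moved, and neither has anything else nearby.

```bash
python3 -c "
from rig import *
close_job()"
```

```text
the job is handed in; nothing more can be done
```

The contact test is done and handed in at about 30 s of the 64 s allowed. `close_job` gave no verdict, so what follows rests on my own checks.

- **Nest:** I pushed it in by the post's outer face until it hit a rigid stop. The fingers were at jig y = 139 mm and did not advance under a further 13 N or so. After the press, the camera still put the post at about y = 122 mm, against 120 mm nominal.
- **Press:** The fingers met the cap at z of about 0.207 m. The first stop showed at about 21 mm of travel, where the force jumped from 2.4 N to 6.7 N. The second stop came at about 40 mm, after which the force rose steeply.
- **Hold:** I held it for about 1.2 s at 14.7 to 16.0 N. The highest reading I saw was 16.0 N, below the 20 N limit.
- **Release:** The cap came back to 207.7 mm, against 207.6 mm before. The last picture shows the module flat in the pocket and the screwdriver, board and spare where they were. The motor and mouse were not in that crop, and the arm went nowhere near them.

One reading disagreed. The first touch on the post triggered at only about 1 N and could have been sensor noise. Its position (227.3 mm) was close to the 228.5 mm expected, and the rigid stop later confirmed the push.

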